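# Fan painted sample boards into a shingled row

## Robot

A 6-joint arm with a two-finger parallel gripper is mounted at the origin on a cart in front of the work surface, level with it; the furniture and walls round the work are solid. World frame = base frame: x ahead of the robot, y to its left, z up, the work surface at z = 0. Lengths are in mm, angles in rad, forces in N, time in s.
With the tool pointing down it reaches from about 300 to 850 mm from the base axis. Payload 4.2 kg.
Tool frame: the origin (TCP) lies at the very end of the fingers, on their centre line; the grasp point (between the pads) lies 19 mm behind it; z points along the fingers, y is the line along which they close (so a half turn about z gives the same grasp; the last joint's range is limited). The gripper opens to 91 mm and grips with 3 to 60 N. Pads are 32 mm wide; open, the fingers measure 118 mm over their backs; the gripper's body (76 mm by 178 mm) begins 60 mm behind the grasp point.
Start: joints at [1.245, 0.32, 1.565, -0, 1.257, -0.02], TCP at [173.11, 548.34, 213.976] pointing down, gripper open.
Joint ranges: [-3.11, 3.11], [-0.84, 2.01], [0.21, 2.61], [-1.34, 4.49], [0.05, 2.63], [-2.56, 2.56]. Speed limits (rad/s): [2.57, 2.57, 3.14, 3.14, 3.14, 3.14].

## Interface

Orientations are given as a rotation vector (axis times angle).
In Python, from rig import ctrl gives the robot as it stands.
- The arm moves only by the shell command python3 steer.py [OPENING] [FORCE], which reads ROWS from standard input. ROWS is one flat JSON list of numbers that holds 1 to 12 rows one after another, with no inner brackets; each row has 4 numbers: dx, dy, dz in mm, then a turn about the tool's z in rad; each row shifts and turns the commanded pose from where the row before left it, along the tool's axes as they then stand; what a row does not reach is not made up. A row lasts 1/12 s, in which the tool goes at most 41.7 mm and 0.125 rad, less where a joint would pass 70% of its speed; a pose out of reach is approached as far as the arm can. OPENING is the finger opening in mm, set as the command begins (- or left out keeps the last). The fingers move at their own pace and stop on an object; FORCE is the grip in N (left out, the last holds). Time passes only in rows, so rows that do not move let the fingers close. It prints the time, the measured TCP pose, the force, the opening and the grip force at its end. Input that does not fit is refused with a message, and nothing moves.
- ctrl.get_state(): the state, without advancing time (a new reading comes with each control period).
- ctrl.read_camera(name): name is "side" or "top"; returns (picture, depth): 480x640x3 uint8, blue, green, red; 480x640 float32, mm along the optical axis (not along the pixel's ray), 0 where there is no reading.
- ctrl.calibration(name): a dict with "intrinsics" (3x3 intrinsics, pixels), "T" (4x4, takes a point from camera to world coordinates). Camera axes: x right, y down, z forward; pixel columns grow to the right and rows downward; lengths in mm; the calibration is good to about 2 mm. A picture is of the moment at which its call begins. calibration takes no time and is no camera call.
- ctrl.close_job(): hands the job in; it is judged then, once.
The state is a dict: "clock": time; "joints": joint angles; "qvel": joint speeds; "joint_efforts": joint torques, N m; "eef_pos": TCP position; "tool_rot": TCP orientation; "wrist_force": force on the tool from outside, world axes, zero at the start; "torque": the same for the moment, N m; "gripper_width": finger opening in mm; "grip_force": force on a finger pad.
Only numpy, scipy, OpenCV 4.12 (cv2) and the standard library are available. Lean on these libraries where they do the work, as an engineer would, in place of code of your own. Each camera call takes 0.05 s, during which the arm holds its last target. There are 200 camera calls.

## Task

Fan the three painted sample boards into a neat overlapping row on the bed of the tray: blue first, leaning back on the sloped rest, then yellow leaning on the blue one, then red leaning on the yellow one, painted sides up. Each board's lower edge must be drawn up snug against the rest-facing side of its own cross-rib (blue at the rib closest to the rest, yellow at the middle one, red at the last), so that the rib stops it sliding down, with the row centred and square in the tray. The height of the tray's bed differs each time, so feel for it: lay each board down gently without dropping it or pressing it hard into the tray, let go of it before fetching the next, and leave the jar, pot and marker where they are.

Things in the scene. Friction and masses are not known exactly. Their poses are not given: they have to be found in the camera images.
- tray: Plywood tray, 230 x 140 mm, fixed; rim 26 mm high, 6 mm thick. Origin: centre of its underside, on the table; x runs along the row, up towards the sloped rest; z up. Inside is a stiff bed with floor, ribs and rest, set each time to an unknown height: its floor stands 9 to 27 mm above the origin, is not reported and must be felt or seen. Seated boards slope 19 to 20 degrees
- rest_foot (a point): Where the upper face of the sloped rest, if prolonged, would meet the bed floor (tray x = -4.5 mm, y = 0), drawn for the lowest bed; the real one is 0 to 18 mm higher. The rest, a pale plate on the bed, tray y -24 to +24 mm, rises at 20 degrees towards tray +x, from 17 to 105 mm along the slope from this point. Axes as the tray's
- rib_blue (a point): Dark cross-rib on the bed nearest the rest, for the blue board: 100 mm along tray y, 5 mm wide, 4 mm high. Point: middle of the foot of its face towards the rest (tray x = -6 mm), drawn for the lowest bed (z = 9 mm); the real one is 0 to 18 mm higher. A seated board's lower bottom edge is about 1.5 mm from it towards the rest, its leaning end face on the rib's top edge. Axes as the tray's
- rib_yellow (a point): Dark cross-rib on the bed in the middle, for the yellow board: 100 mm along tray y, 5 mm wide, 4 mm high. Point: middle of the foot of its face towards the rest (tray x = -38 mm), drawn for the lowest bed (z = 9 mm); the real one is 0 to 18 mm higher. A seated board's lower bottom edge is about 1.5 mm from it towards the rest, its leaning end face on the rib's top edge. Axes as the tray's
- rib_red (a point): Dark cross-rib on the bed farthest from the rest, for the red board: 100 mm along tray y, 5 mm wide, 4 mm high. Point: middle of the foot of its face towards the rest (tray x = -70 mm), drawn for the lowest bed (z = 9 mm); the real one is 0 to 18 mm higher. A seated board's lower bottom edge is about 1.5 mm from it towards the rest, its leaning end face on the rib's top edge. Axes as the tray's
- blue_board: Loose flat wooden sample board, 120 mm (x) x 60 mm (y) x 10 mm (z), about 0.1 kg, top painted blue, pale wood beneath; either end may be the lower one. Origin: centre of its underside; z is the normal of the painted face. Lies flat on the table at first, painted side up
- yellow_board: Loose flat wooden sample board, 120 mm (x) x 60 mm (y) x 10 mm (z), about 0.1 kg, top painted yellow, pale wood beneath; either end may be the lower one. Origin: centre of its underside; z is the normal of the painted face. Lies flat on the table at first, painted side up
- red_board: Loose flat wooden sample board, 120 mm (x) x 60 mm (y) x 10 mm (z), about 0.1 kg, top painted red, pale wood beneath; either end may be the lower one. Origin: centre of its underside; z is the normal of the painted face. Lies flat on the table at first, painted side up
- rinse_jar: Clear rinsing jar with greyish violet content, 67 mm across, 100 mm high, loose bystander; origin: centre of its underside
- paint_pot: Small white paint pot, 47 mm across, 36 mm high, loose bystander; origin: centre of its underside
- marker: White marker pen with red cap, 17 x 135 x 16 mm, its length along its y, lying on the table, loose bystander; origin: centre of its underside
- disc_edge (a point): The edge nearest the robot of a fixed upright round plywood disc, 290 mm across, 35 mm thick, in its wooden stand; the disc reaches from the table to 310 mm up and 0.29 m from this point along world +x. Keep the gripper and wrist clear of it

How it is judged (in metres and radians):
On the way, in this order (a step that is already met when the one before it is completed fails the run):
1. the blue board leans on the sloped rest with its lower edge snug against its rib, let go (x of blue_board in the frame of tray between 0.0489 and 0.0549 m and y of blue_board in the frame of tray between -0.008 and 0.008 m and z of blue_board in the frame of tray between 0.0265 and 0.0505 m and angle between blue_board's own z axis and vertical between 0.325 and 0.38 rad and angle between the y axis of blue_board and the y axis of tray, either way round below 0.12 rad and contact force between blue_board and the fingers below 0.1 N and linear speed of blue_board below 0.02 m/s), for 0.2 s.
2. the yellow board leans on the blue board with its lower edge snug against its rib, let go (x of yellow_board in the frame of tray between 0.0171 and 0.0231 m and y of yellow_board in the frame of tray between -0.008 and 0.008 m and z of yellow_board in the frame of tray between 0.0261 and 0.0501 m and angle between yellow_board's own z axis and vertical between 0.325 and 0.38 rad and angle between the y axis of yellow_board and the y axis of tray, either way round below 0.12 rad and contact force between yellow_board and the fingers below 0.1 N and linear speed of yellow_board below 0.02 m/s), for 0.2 s.
3. the red board leans on the yellow board with its lower edge snug against its rib, let go (x of red_board in the frame of tray between -0.0148 and -0.0088 m and y of red_board in the frame of tray between -0.008 and 0.008 m and z of red_board in the frame of tray between 0.0255 and 0.0495 m and angle between red_board's own z axis and vertical between 0.325 and 0.38 rad and angle between the y axis of red_board and the y axis of tray, either way round below 0.12 rad and contact force between red_board and the fingers below 0.1 N and linear speed of red_board below 0.02 m/s), for 0.2 s.
At the end, for the whole second after the job is handed in: All three boards rest untouched, painted side up, overlapping, sloped 18.6 to 21.8 degrees up towards the rest, each lower edge within 3 mm of its place against its rib (board centre at tray x 51.9, 20.1, -11.8 mm), within 8 mm of the centre line, square within 0.12 rad, at the height of the bed (all of step 1 and all of step 2 and all of step 3).
It fails at once if the jar, pot or marker moved more than 20 mm (distance of any of rinse_jar, paint_pot, marker from where it was at the start of the episode above 0.02 m).
It fails at once if a board pressed on the tray with more than 25 N (contact force between any of blue_board, yellow_board, red_board and tray above 25 N).
It fails at once if a board dropped (falling faster than 0.3 m/s, out of the fingers and off the table) ((linear speed of blue_board above 0.3 m/s and height (world z) of blue_board above 0.015 m and contact force between blue_board and the fingers below 0.05 N) or (linear speed of yellow_board above 0.3 m/s and height (world z) of yellow_board above 0.015 m and contact force between yellow_board and the fingers below 0.05 N) or (linear speed of red_board above 0.3 m/s and height (world z) of red_board above 0.015 m and contact force between red_board and the fingers below 0.05 N)).
It also fails if it takes over 69 s, if anything falls off the work surface, if the arm or the gripper's body presses on something with over 40 N, if the wrist force passes 120 N, or if a joint passes its speed limit or range.

## Working session

There is one attempt and no reset: what is moved stays moved. The work goes in short steps, Python scripts to look and compute and a shell command to move; the robot and the scene stay as the last step left them, time stands still between calls to the robot, and variables do not carry over. Pictures are saved under pics/ and viewed, at most 10 in all, crops included, and the job is handed in when it is done.

```bash
ls; mkdir -p pics; python3 - <<'E'
from rig import ctrl
import cv2,numpy as np
np.set_printoptions(precision=4,suppress=True)
for n in("side","top"):
    p,d=ctrl.read_camera(n); cv2.imwrite(f"pics/{n}0.png",p); np.save(f"{n}0.npy",d)
    c=ctrl.calibration(n); print(n,c["intrinsics"],c["T"])
print(ctrl.get_state())
E
```

```text
pics
rig.py
steer.py
side [[573.0123   0.     313.5107]
 [  0.     573.0123 244.5857]
 [  0.       0.       1.    ]] [[   0.526     0.6079   -0.5947 1120.1552]
 [   0.8504   -0.3833    0.3604 -539.5203]
 [  -0.0089   -0.6953   -0.7186  858.0813]
 [   0.        0.        0.        1.    ]]
top [[620.1721   0.     316.399 ]
 [  0.     620.1721 241.9446]
 [  0.       0.       1.    ]] [[  -0.03     -0.9778    0.2073  325.4022]
 [  -0.9995    0.0296   -0.0048 -189.219 ]
 [  -0.0014   -0.2073   -0.9783 1104.9707]
 [   0.        0.        0.        1.    ]]
{'clock': 0.1, 'joints': array([ 1.245 ,  0.3202,  1.5655, -0.    ,  1.2574, -0.02  ]), 'qvel': array([ 0.0006, -0.0028, -0.0017,  0.0002,  0.001 ,  0.0001]), 'joint_efforts': array([ -0.0003, -41.3327, -23.2515,   0.0729,   0.0421,  -0.    ]), 'eef_pos': array([172.9641, 547.9144, 213.2036]), 'tool_rot': array([-0.4784, -3.1047,  0.0024]), 'wrist_force': array([-0.7234, -0.2572, -0.561 ]), 'torque': array([-0.0052,  0.0585, -0.0551]), 'grip_force': 0.0, 'gripper_width': 91.24962609005087}
```
View pics/top0.png

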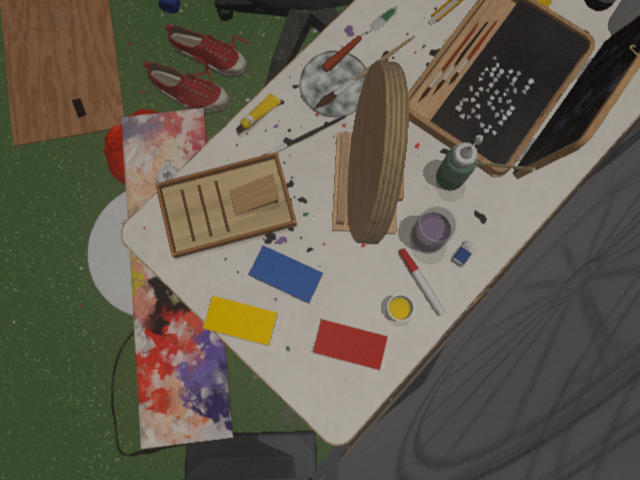

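View pics/side0.png

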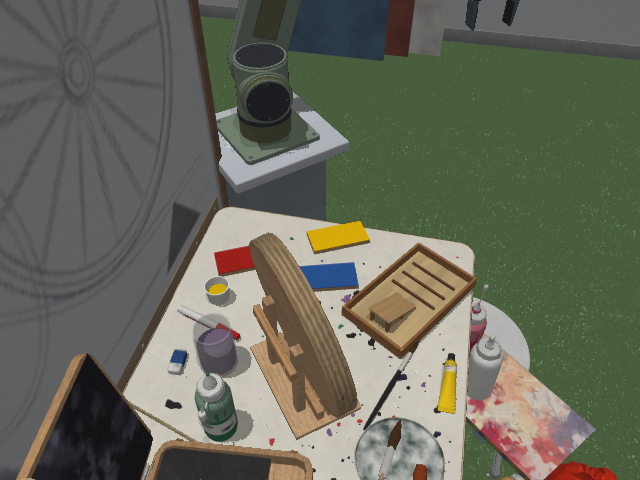

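Top view: the tray is at about (228,204) px, with its rest on the right, towards the disc. Blue is at (286,274), yellow (240,320) and red (350,344), with the jar, pot and marker to the right of red. The side view shows the same layout, with the disc partly hiding red and blue. Next I'll measure.

```bash
cat > h.py <<'E'
import numpy as np,cv2
from rig import ctrl
np.set_printoptions(precision=2,suppress=True)
def cal(n):
    c=ctrl.calibration(n); return np.array(c["intrinsics"]),np.array(c["T"])
def ray(n,uv):
    K,T=cal(n); uv=np.atleast_2d(np.asarray(uv,float))
    d=np.c_[uv,np.ones(len(uv))]@np.linalg.inv(K).T@T[:3,:3].T
    return T[:3,3],d
def onplane(n,uv,z):
    o,d=ray(n,uv); return (o+d*((z-o[2])/d[:,2:]))
def cloud(n,dep):
    v,u=np.mgrid[:480,:640]; o,d=ray(n,np.c_[u.ravel(),v.ravel()])
    return (o+d*dep.ravel()[:,None]).reshape(480,640,3)
H={"blue":[((100,120,60),(125,255,255))],"yellow":[((22,150,120),(33,255,255))],"red":[((0,150,70),(6,255,255)),((174,150,70),(180,255,255))]}
def blob(img,col,roi=None,amin=300):
    h=cv2.cvtColor(img,cv2.COLOR_BGR2HSV); m=sum(cv2.inRange(h,*r) for r in H[col])
    if roi: k=np.zeros_like(m); k[roi[1]:roi[3],roi[0]:roi[2]]=1; m=m*k
    m=cv2.morphologyEx(m,cv2.MORPH_OPEN,np.ones((3,3)))
    c,_=cv2.findContours(m,cv2.RETR_EXTERNAL,cv2.CHAIN_APPROX_NONE)
    return max(c,key=cv2.contourArea)[:,0]
E
python3 - <<'E'
from h import *
R={"top":{"blue":(150,180,430,400),"yellow":(195,285,300,360),"red":(300,300,400,380)},
 "side":{"blue":(300,255,365,300),"yellow":(300,215,375,260),"red":(210,240,262,285)}}
for n in("top","side"):
    im=cv2.imread(f"pics/{n}0.png"); dep=np.load(f"{n}0.npy"); P=cloud(n,dep)
    for c in H:
        k=blob(im,c,R[n][c]); w=onplane(n,k,10.)[:,:2].astype(np.float32)
        (cx,cy),s,a=cv2.minAreaRect(w)
        b=cv2.boxPoints(((cx,cy),s,a)); e=[b[1]-b[0],b[2]-b[1]]; e=max(e,key=np.linalg.norm)
        m=np.zeros((480,640),np.uint8); cv2.drawContours(m,[k],-1,1,-1); m=cv2.erode(m,np.ones((5,5)))
        print(n,c,"centre",cx,cy,"size",s,"long axis ang",np.arctan2(e[1],e[0]),"depth z",np.median(P[m>0][:,2]))
    tb=P[(P[...,0]>330)&(P[...,0]<700)&(P[...,1]>-50)&(P[...,1]<250)]
    # tray: points 6..40 mm high
dep=np.load("top0.npy");P=cloud("top",dep)
for uv in [(160,184),(280,156),(295,215),(174,254)]: print(uv,P[uv[1],uv[0]],onplane("top",[uv],26.)[0])
for uv in [(200,205),(172,215),(190,215),(185,213),(204,208),(220,205),(240,180),(285,205),(236,206),(275,195),(255,195)]: print(uv,P[uv[1],uv[0]])
m=(P[...,2]>18)&(P[...,2]<32); m[:140]=0;m[265:]=0;m[:,:150]=0;m[:,305:]=0
cv2.imwrite("pics/a.png",np.vstack([cv2.resize(cv2.imread("pics/top0.png")[140:270,145:310],None,fx=4,fy=4,interpolation=cv2.INTER_CUBIC)]))
E
```

```text
top blue centre 501.6082763671875 -137.21197509765625 size (117.39726257324219, 57.39826965332031) long axis ang 1.1051581 depth z 9.3015620339022
top yellow centre 421.205810546875 -55.746307373046875 size (119.03204345703125, 59.31846618652344) long axis ang 1.2881402 depth z 9.132030641594156
top red centre 374.03778076171875 -247.35284423828125 size (117.98971557617188, 57.609397888183594) long axis ang 1.2856846 depth z 9.171131302129652
side blue centre 505.4999694824219 -133.16055297851562 size (105.77267456054688, 59.132808685302734) long axis ang 1.1018915 depth z 9.581775601210097
side yellow centre 421.5496826171875 -57.61986541748047 size (119.57550048828125, 60.1064338684082) long axis ang 1.2866694 depth z 9.6031531439005
side red centre 368.5286865234375 -272.20648193359375 size (71.50871276855469, 59.46794891357422) long axis ang 1.2852135 depth z 9.563816262261867
(160, 184) [670.62  86.38  24.35] [670.1   85.96  26.  ]
(280, 156) [ 726.55 -131.34   -0.4 ] [ 716.97 -132.72   26.  ]
(295, 215) [ 611.7  -156.85   -1.36] [ 604.62 -157.65   26.  ]
(174, 254) [539.54  57.91  27.57] [539.86  58.27  26.  ]
(200, 205) [633.84  16.65   6.63]
(172, 215) [616.08  67.31   8.07]
(190, 215) [614.31  33.87  10.96]
(185, 213) [619.59  44.     6.35]
(204, 208) [626.22   8.15  12.79]
(220, 205) [632.37 -20.22   7.88]
(240, 180) [678.31 -57.35  10.34]
(285, 205) [ 628.87 -139.22    7.47]
(236, 206) [628.09 -50.2   13.28]
(275, 195) [ 636.74 -123.68   47.28]
(255, 195) [641.14 -87.18  36.06]
```

View pics/a.png

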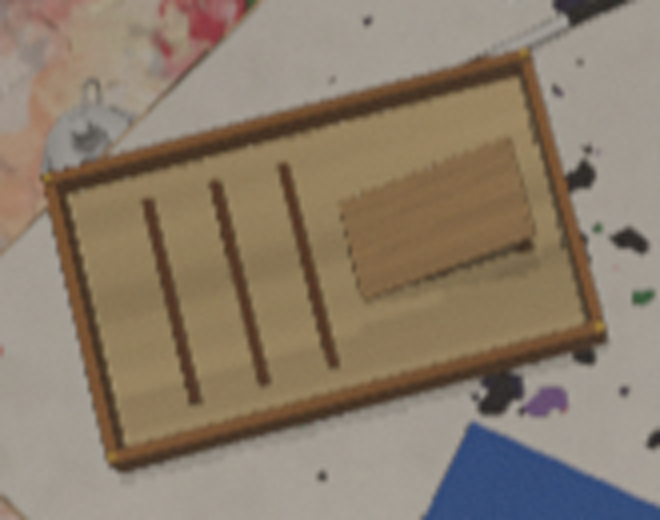

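The enlarged tray shows rim corners at about (156,185), (276,154), (296,224) and (174,256) px in the full picture. The three dark ribs are on the left half and the rest is on the right.

```bash
python3 - <<'E'
from h import *
im=cv2.imread("pics/top0.png"); P=cloud("top",np.load("top0.npy"))
c=onplane("top",[(156.5,185),(276.25,153.75),(295.75,223.75),(173.75,256.25)],26.)[:,:2]
print("corners",c, "sides",[np.linalg.norm(c[i]-c[(i+1)%4]) for i in range(4)])
ctr=c.mean(0); ex=(c[1]+c[2]-c[0]-c[3]); ex/=np.linalg.norm(ex); ey=np.array([-ex[1],ex[0]])
print("ctr",ctr,"ang x",np.arctan2(ex[1],ex[0]))
L=(P[...,:2]-ctr)@np.c_[ex,ey]; z=P[...,2]
fl=(abs(L[...,1])<55)&(((L[...,0]>-102)&(L[...,0]<-80))|((L[...,0]>-60)&(L[...,0]<-45))|((L[...,0]>-28)&(L[...,0]<-14)))
print("floor z",np.median(z[fl]),z[fl].std(),fl.sum())
tabl=(abs(L[...,1])>80)&(abs(L[...,1])<95)&(abs(L[...,0])<100); print("table z",np.median(z[tabl]))
rs=(abs(L[...,1])<20)&(L[...,0]>20)&(L[...,0]<90)
A=np.c_[L[rs][:,0],L[rs][:,1],np.ones(rs.sum())]; s=np.linalg.lstsq(A,z[rs],rcond=None)[0]; print("rest slope",np.degrees(np.arctan(s[0])),s[1],"z at x=-4.5",s[2]-4.5*s[0])
# side
PS=cloud("side",np.load("side0.npy")); L=(PS[...,:2]-ctr)@np.c_[ex,ey]; z=PS[...,2]
fl=(abs(L[...,1])<55)&(((L[...,0]>-102)&(L[...,0]<-80))|((L[...,0]>-60)&(L[...,0]<-45))|((L[...,0]>-28)&(L[...,0]<-14)))
print("side floor",np.median(z[fl]),fl.sum()); 
rs=(abs(L[...,1])<18)&(L[...,0]>25)&(L[...,0]<85)
A=np.c_[L[rs][:,0],L[rs][:,1],np.ones(rs.sum())]; s=np.linalg.lstsq(A,z[rs],rcond=None)[0]; print("rest slope",np.degrees(np.arctan(s[0])),s[1],"z at x=-4.5",s[2]-4.5*s[0])
# ribs: dark elongated blobs
for n in("top","side"):
    g=cv2.cvtColor(cv2.imread(f"pics/{n}0.png"),cv2.COLOR_BGR2GRAY)
    q=cloud(n,np.load(f"{n}0.npy")); l=(q[...,:2]-ctr)@np.c_[ex,ey]
    m=((abs(l[...,1])<58)&(l[...,0]>-90)&(l[...,0]<5)&(g<85)).astype(np.uint8)
    k,_=cv2.findContours(m,cv2.RETR_EXTERNAL,cv2.CHAIN_APPROX_NONE)
    for t in k:
        if cv2.contourArea(t)<20 : continue
        w=onplane(n,t[:,0],14.)[:,:2]; (a,b),s_,_=cv2.minAreaRect(((w-ctr)@np.c_[ex,ey]).astype(np.float32)); 
        ww=(w-ctr)@np.c_[ex,ey]; print(n,"rib ctr(tray)",a,b,s_,"slope dx/dy",np.polyfit(ww[:,1],ww[:,0],1)[0],"px",t[:,0].mean(0))
d=P[(P[...,2]>60)&(P[...,0]>380)&(P[...,0]<650)&(P[...,1]<-150)&(P[...,1]>-330)]
print("tall lo",d.min(0),d[d[:,2]>150].min(0),d[d[:,2]>150].max(0))
E
```

```text
corners [[ 668.39   92.26]
 [ 721.52 -125.93]
 [ 588.43 -158.62]
 [ 535.81   58.64]] sides [np.float64(224.56399359094854), np.float64(137.0557217139616), np.float64(223.5442018989913), np.float64(136.78162878736632)]
ctr [628.54 -33.41] ang x -1.3325677656537462
floor z 9.023674714790104 2.071388557587537 1624
table z -0.8197054049271628
rest slope 16.06047599759354 0.29630104311512273 z at x=-4.5 11.341839383587796
side floor 9.045847866876102 1107
rest slope 6.247951080810846 0.0019898733758019205 z at x=-4.5 21.229223785784203
top rib ctr(tray) -72.782958984375 2.7547531127929688 (97.64739990234375, 5.420064926147461) slope dx/dy 0.00041736526712380756 px [187.47 215.24]
top rib ctr(tray) -41.01894760131836 3.701709747314453 (5.715766906738281, 97.83342742919922) slope dx/dy -0.0029213856610686294 px [204.48 210.25]
top rib ctr(tray) -9.201184272766113 2.8194198608398438 (97.94400024414062, 5.256413459777832) slope dx/dy 0.001437184680741379 px [221.51 206.  ]
side rib ctr(tray) -5.819311141967773 4.328586578369141 (98.68729400634766, 6.45909309387207) slope dx/dy 0.0013361810902608384 px [412.83 294.28]
side rib ctr(tray) -38.01416778564453 5.033477783203125 (98.5970687866211, 6.0286993980407715) slope dx/dy -0.0017722881484257878 px [423.44 285.2 ]
side rib ctr(tray) -69.85169982910156 4.403697967529297 (6.25268030166626, 98.63453674316406) slope dx/dy 0.0016333369229520555 px [433.25 275.99]
tall lo [ 523.77 -329.94   60.01] [ 523.77 -329.94  150.01] [ 649.95 -261.    304.01]
```

```bash
python3 - <<'E'
from h import *
ctr=np.array([628.54,-33.41]);a=-1.3326;ex=np.array([np.cos(a),np.sin(a)]);ey=np.array([-ex[1],ex[0]])
t=lambda uv,z:(onplane("top",np.array(uv)/4+[145,140],z)[:,:2]-ctr)@np.c_[ex,ey]
print("rest left edge (exp 11.5)",t([(365,300),(342,203)],15.3).mean(0),"right (exp 94.2)",t([(512,138),(535,240)],45.4).mean(0))
im=cv2.imread("pics/top0.png")
# rim profile across tray y at several x: gray at z=26 and along x
K,T=cal("top"); g=im.astype(int)
def px(x,y,z):
    w=np.array([*(ctr+x*ex+y*ey),z]); c=T[:3,:3].T@(w-T[:3,3]); p=K@c; return p[:2]/p[2]
def prof(side):
    r=[]
    for s in np.arange(56,82,1.5):
        v=[]
        for x in np.arange(-90,91,6):
            u=px(x,side*s,26); v.append(g[int(round(u[1])),int(round(u[0]))])
        r.append((s*side,*np.median(v,0).astype(int)))
    print(np.array(r).astype(float).tolist())
prof(1);prof(-1)
for n in("top","side"):
    i=cv2.imread(f"pics/{n}0.png")
E
```

```text
rest left edge (exp 11.5) [13.13  2.08] right (exp 94.2) [94.79  0.8 ]
[[56.0, 94.0, 129.0, 149.0], [57.5, 93.0, 127.0, 148.0], [59.0, 89.0, 121.0, 142.0], [60.5, 68.0, 95.0, 114.0], [62.0, 41.0, 58.0, 76.0], [63.5, 37.0, 52.0, 71.0], [65.0, 37.0, 52.0, 72.0], [66.5, 39.0, 56.0, 78.0], [68.0, 45.0, 68.0, 98.0], [69.5, 48.0, 78.0, 113.0], [71.0, 55.0, 82.0, 116.0], [72.5, 81.0, 101.0, 124.0], [74.0, 122.0, 134.0, 144.0], [75.5, 144.0, 153.0, 160.0], [77.0, 146.0, 155.0, 162.0], [78.5, 145.0, 155.0, 162.0], [80.0, 145.0, 154.0, 161.0], [81.5, 145.0, 154.0, 161.0]]
[[-56.0, 93.0, 127.0, 146.0], [-57.5, 95.0, 129.0, 148.0], [-59.0, 93.0, 126.0, 147.0], [-60.5, 76.0, 110.0, 133.0], [-62.0, 56.0, 87.0, 118.0], [-63.5, 51.0, 81.0, 116.0], [-65.0, 48.0, 75.0, 109.0], [-66.5, 43.0, 64.0, 90.0], [-68.0, 38.0, 54.0, 72.0], [-69.5, 40.0, 55.0, 71.0], [-71.0, 58.0, 70.0, 83.0], [-72.5, 109.0, 117.0, 124.0], [-74.0, 129.0, 138.0, 144.0], [-75.5, 130.0, 140.0, 146.0], [-77.0, 139.0, 148.0, 155.0], [-78.5, 144.0, 154.0, 160.0], [-80.0, 146.0, 156.0, 162.0], [-81.5, 147.0, 156.0, 163.0]]
```

```bash
cat > go.py <<'E'
import sys; from h import *
from scipy.spatial.transform import Rotation as R
s=ctrl.get_state(); X=R.from_rotvec(s["tool_rot"]).as_matrix(); h0=np.arctan2(X[1,0],X[0,0])
x,y,z,h=map(float,sys.argv[1:5]); d=np.array([x,y,z])-s["eef_pos"]
A=np.array([[np.cos(h),np.sin(h),0],[np.sin(h),-np.cos(h),0],[0,0,-1]])
print("t",s["clock"],"pos",s["eef_pos"],"head",h0,"tilt",X[2,2],"turn",h0-h,"| tool delta after turn",A@d,"F",s["wrist_force"])
E
echo '[0,0,0,0.125,0,0,0,0.125,0,0,0,0.125,0,0,0,0.125,0,0,0,0.125,0,0,0,0.125,0,0,0,0.125,0,0,0,0.125,0,0,0,0.125,0,0,0,0.125,0,0,0,0.125,0,0,0,0.125]' | python3 steer.py
echo '[0,0,0,0.125,0,0,0,0.106,0,0,0,0]' | python3 steer.py; python3 go.py 513 -115.9 60 1.105
```

```text
clock: 1.1
eef_pos: [173.0, 548.0, 213.4]
tool_rot: [2.472, 1.938, -0.001]
wrist_force: [-0.4, -0.2, -0.8]
gripper_width: 91.4
grip_force: 0.0
clock: 1.35
eef_pos: [173.0, 548.0, 213.5]
tool_rot: [2.675, 1.646, -0.001]
wrist_force: [0.0, 0.4, 0.5]
gripper_width: 91.3
grip_force: 0.0
t 1.35 pos [173.02 548.05 213.47] head 1.103142654351386 tilt -0.9999994796417262 turn -0.0018573456486139506 | tool delta after turn [-440.52  601.96  153.47] F [0.04 0.42 0.51]
```

```bash
echo '[-22,30,5,0,-22,30,5,0,-22,30,5,0,-22,30,5,0,-22,30,5,0,-22,30,5,0,-22,30,5,0,-22,30,5,0,-22,30,5,0,-22,30,5,0,-22,30,5,0,-22,30,5,0]' | python3 steer.py >/dev/null
echo '[-22,30,5,0,-22,30,5,0,-22,30,5,0,-22,30,5,0,-22,30,5,0,-22,30,5,0,-22,30,5,0,-22,30,5,0,0,0,30,0,0,0,20,0,0,0,0,0]' | python3 steer.py | head -2; python3 go.py 513 -115.9 4 1.105
```

```text
clock: 3.27
eef_pos: [508.3, -114.3, 60.0]
t 3.2667 pos [ 508.28 -114.32   59.98] head 1.1059942473890667 tilt -0.9999586448854922 turn 0.000994247389066727 | tool delta after turn [ 0.71  4.93 55.98] F [ 0.17  0.44 -1.02]
```

```bash
echo '[1,2,20,0,0,2,18,0,0,0,12,0,0,0,6,0,0,0,0,0]' | python3 steer.py | head -2; python3 go.py 513 -115.9 4 1.105; echo '[0,0,0,0,0,0,0,0,0,0,0,0,0,0,0,0,0,0,0,0,0,0,0,0]' | python3 steer.py 50 12
```

```text
clock: 3.68
eef_pos: [515.0, -114.8, 7.6]
t 3.6833 pos [ 514.97 -114.78    7.56] head 1.1066385130505256 tilt -0.9999985926117837 turn 0.0016385130505256473 | tool delta after turn [-1.89 -1.26  3.56] F [-0.2  -0.36  0.44]
clock: 4.18
eef_pos: [515.6, -115.2, 8.5]
tool_rot: [2.674, 1.648, 0.001]
wrist_force: [-1.0, 0.3, 2.7]
gripper_width: 59.5
grip_force: 12.0
```

```bash
echo '[0,0,0,0,0,0,0,0,0,0,0,0]' | python3 steer.py 70 12|head -3;echo '[0,0,2,0,0,0,2,0,0,0,0,0,0,0,0,0]' | python3 steer.py |head -4;  echo '[0,0,0,0,0,0,0,0,0,0,0,0,0,0,0,0]' | python3 steer.py 50 12
```

```text
clock: 4.43
eef_pos: [515.4, -115.3, 7.9]
tool_rot: [-2.674, -1.648, -0.0]
clock: 4.77
eef_pos: [515.3, -115.2, 3.6]
tool_rot: [-2.674, -1.648, 0.001]
wrist_force: [0.4, 0.4, 0.1]
clock: 5.1
eef_pos: [515.5, -115.2, 3.9]
tool_rot: [-2.674, -1.649, -0.0]
wrist_force: [0.6, -0.2, -0.4]
gripper_width: 59.9
grip_force: 12.0
```

```bash
echo '[0,0,-8,0,0,0,-15,0,0,0,-25,-0.1,0,0,-30,-0.12,0,0,-10,-0.12,0,0,0,-0.12,0,0,0,-0.12,0,0,0,-0.12,0,0,0,0,0,0,0,0]' | python3 steer.py; python3 go.py 639.4 -64 60 1.809
```

```text
clock: 5.93
eef_pos: [515.4, -115.2, 92.3]
tool_rot: [1.951, 2.462, 0.0]
wrist_force: [0.0, -0.3, -1.3]
gripper_width: 60.1
grip_force: 12.0
t 5.9333 pos [ 515.39 -115.18   92.31] head 1.8017353172244959 tilt -0.9999999622111471 turn -0.007264682775504072 | tool delta after turn [ 20.47 132.58  32.31] F [ 0.   -0.33 -1.33]
```

```bash
echo '[4,20,0,-0.007,4,30,0,0,4,30,0,0,4,30,10,0,4,22,10,0,0,0,5,0,0,0,0,0,0,0,0,0]' | python3 steer.py 50 12; python3 go.py 639.4 -64 60 1.809
python3 - <<'E'
from h import *
p,_=ctrl.read_camera("side"); cv2.imwrite("pics/s1.png",cv2.resize(p[200:380,300:540],None,fx=3,fy=3))
p,d=ctrl.read_camera("top"); k=blob(p,"blue",(150,130,330,270)); P=cloud("top",d)
m=np.zeros((480,640),np.uint8); cv2.drawContours(m,[k],-1,1,-1); q=P[cv2.erode(m,np.ones((5,5)))>0]
print(np.linalg.lstsq(np.c_[q[:,:2]-q[:,:2].mean(0),np.ones(len(q))],q[:,2],rcond=None)[0],q.mean(0),len(q))
E
```

```text
clock: 6.6
eef_pos: [637.7, -64.5, 66.3]
tool_rot: [-1.939, -2.469, 0.002]
wrist_force: [0.7, 0.2, -0.8]
gripper_width: 59.6
grip_force: 12.0
t 6.6 pos [637.72 -64.51  66.31] head 1.8105393451982867 tilt -0.9999966642718197 turn 0.0015393451982868012 | tool delta after turn [0.1  1.75 6.31] F [ 0.67  0.24 -0.76]
[-1.98 -0.25 75.41] [ 650.17 -123.28   75.41] 627
```

View pics/s1.png

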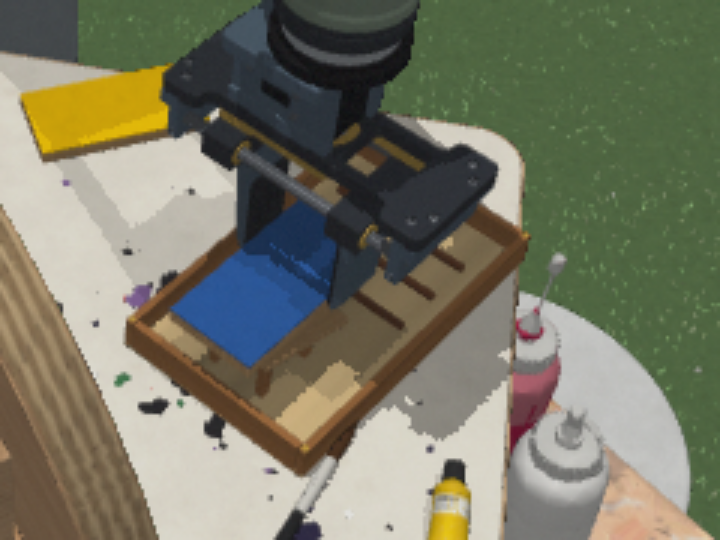

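The side view shows blue held level and square above the rest, with its lower end over the rib side. Next I'll lower it gently with a lighter grip.

```bash
echo '[0,1,6,0,0,1,6,0,0,0,0,0,0,0,0,0]' | python3 steer.py 50 5; echo '[0,0,2,0,0,0,2,0,0,0,2,0,0,0,2,0,0,0,0,0]' | python3 steer.py |sed -n '2p;4,6p'; echo '[0,0,2,0,0,0,2,0,0,0,0,0]' | python3 steer.py|sed -n '2p;4,6p'
```

```text
clock: 7.03
eef_pos: [640.3, -64.1, 54.5]
tool_rot: [-1.938, -2.471, 0.001]
wrist_force: [0.9, 0.4, -0.8]
gripper_width: 60.2
grip_force: 5.0
eef_pos: [640.7, -63.8, 46.6]
wrist_force: [-1.0, -0.3, -0.4]
gripper_width: 59.9
grip_force: 5.0
eef_pos: [640.9, -63.9, 42.7]
wrist_force: [-0.2, 0.3, 0.5]
gripper_width: 59.7
grip_force: 5.0
```

```bash
echo '[0,0,2,0,0,0,2,0,0,0,2,0,0,0,0,0]' | python3 steer.py |sed -n '2p;4,6p'; echo '[0,0,2,0,0,0,2,0,0,0,0,0]' | python3 steer.py|sed -n '2p;4,6p'
cat > tilt.py <<'E'
import sys; from h import *
O=np.array([631.95,-33.5]);a=-1.3326;ex=np.array([np.cos(a),np.sin(a)]);ey=np.array([-ex[1],ex[0]])
def fit(n,col,roi=None):
    p,d=ctrl.read_camera(n); k=blob(p,col,roi or ((150,130,330,270) if n=="top" else (330,230,500,360)),100); P=cloud(n,d)
    m=np.zeros((480,640),np.uint8); cv2.drawContours(m,[k],-1,1,-1); q=P[cv2.erode(m,np.ones((5,5)))>0]
    q=q[abs(q[:,2]-np.median(q[:,2]))<30]; l=(q[:,:2]-O)@np.c_[ex,ey]
    for _ in range(3):
        A=np.c_[l,np.ones(len(l))]; s=np.linalg.lstsq(A,q[:,2],rcond=None)[0]; r=abs(A@s-q[:,2])<4; l,q=l[r],q[r]
    w=onplane(n,k,0.)  # contour onto fitted top face
    o,dd=ray(n,k); nn=np.array([*(-s[0]*ex-s[1]*ey),1.]); c0=s[2]-s[0]*(O@ex)-s[1]*(O@ey)
    t=(c0-o@nn)/(dd@nn); w=o+dd*t[:,None]; wl=(w[:,:2]-O)@np.c_[ex,ey]
    print(n,col,"slope x,y deg",np.degrees(np.arctan(s[:2])),"z0",s[2],"tray x",wl[:,0].min(),wl[:,0].max(),"y",wl[:,1].min(),wl[:,1].max())
    (c,sz,an)=cv2.minAreaRect(wl.astype(np.float32)); print("   rect",c,sz,an)
if __name__=="__main__":
    for n in ("top","side"): fit(n,sys.argv[1])
E
python3 tilt.py blue
```

```text
eef_pos: [640.9, -64.1, 36.5]
wrist_force: [0.2, 1.0, 0.4]
gripper_width: 59.8
grip_force: 5.0
eef_pos: [640.8, -64.0, 32.5]
wrist_force: [1.2, -0.3, 0.7]
gripper_width: 60.0
grip_force: 5.0
top blue slope x,y deg [16.71 -0.55] z0 27.49491951315685 tray x 64.49608310663399 112.36846109528857 y -27.888346474907497 29.858939161252973
   rect (88.41881561279297, 0.9819850921630859) (57.777835845947266, 47.812744140625) 89.81664276123047
side blue slope x,y deg [16.04  0.21] z0 28.689184312033476 tray x 0.0763152354521218 114.71495924193304 y -29.79312756112849 30.28805121914938
   rect (57.40138244628906, 0.2350616455078125) (60.068817138671875, 114.59439849853516) 89.87911224365234
```

```bash
echo '[0,0,2,0,0,0,1,0,0,0,1,0,0,0,0,0]' | python3 steer.py |sed -n '2p;4,6p'; echo '[0,0,1,0,0,0,1,0,0,0,0,0]' | python3 steer.py|sed -n '2p;4,6p'; python3 tilt.py blue
```

```text
eef_pos: [640.9, -63.9, 28.8]
wrist_force: [0.3, -1.0, -0.1]
gripper_width: 60.1
grip_force: 5.0
eef_pos: [641.0, -64.0, 27.8]
wrist_force: [-0.9, -0.8, 4.3]
gripper_width: 59.6
grip_force: 5.0
top blue slope x,y deg [20.42 -0.32] z0 21.034613704166503 tray x 64.01241759676876 110.5798482239423 y -27.705958961242466 30.142415377340477
   rect (87.23623657226562, 1.1153221130371094) (46.555999755859375, 57.73697280883789) 0.495164692401886
side blue slope x,y deg [20.22 -0.23] z0 21.394446361676252 tray x 0.11819356305939276 112.95357755263485 y -29.24101120552844 30.512167065104638
   rect (56.46640396118164, 0.6027984619140625) (112.90016174316406, 59.504703521728516) 0.2657749056816101
```

```bash
echo '[1.5,0,0.4,0,1.5,0,0.5,0,1.5,0,0.5,0,1,0,0.3,0,0,0,0,0,0,0,0,0]' | python3 steer.py - 8 |sed -n '2p;4,6p'; echo '[1,0,0.3,0,1,0,0.3,0,0,0,0,0]' | python3 steer.py|sed -n '2p;4,6p'; python3 tilt.py blue
```

```text
eef_pos: [640.3, -58.5, 25.8]
wrist_force: [-0.5, 0.1, 5.1]
gripper_width: 59.7
grip_force: 8.0
eef_pos: [639.7, -56.6, 25.1]
wrist_force: [0.1, -0.4, 4.1]
gripper_width: 59.9
grip_force: 8.0
top blue slope x,y deg [19.83  0.  ] z0 22.065773470795556 tray x 56.653369694389816 102.95949435121553 y -27.043383095189597 30.33451138161044
   rect (79.81121063232422, 1.6510734558105469) (57.368385314941406, 46.30784225463867) 89.963134765625
side blue slope x,y deg [20.07  0.22] z0 21.7243517227173 tray x -6.963518090409186 105.07494779988814 y -28.787324872500793 31.021355485123117
   rect (49.06371307373047, 1.1563053131103516) (112.1068115234375, 59.71562957763672) 0.13516807556152344
```

```bash
echo '[0.8,0,0.2,0,0.8,0,0.2,0,0,0,0,0,0,0,0,0]' | python3 steer.py|sed -n '2p;4,6p'; echo '[0.8,0,0.2,0,0.8,0,0.2,0,0,0,0,0,0,0,0,0]' | python3 steer.py|sed -n '2p;4,6p'; python3 tilt.py blue
```

```text
eef_pos: [639.5, -55.8, 24.8]
wrist_force: [0.6, -3.3, 6.6]
gripper_width: 60.1
grip_force: 8.0
eef_pos: [639.5, -55.6, 24.7]
wrist_force: [1.3, -7.1, 6.2]
gripper_width: 60.0
grip_force: 8.0
top blue slope x,y deg [20.4 -0.5] z0 21.189028912752722 tray x 54.91716986467627 102.05576762506914 y -27.29521914252384 30.41106871937874
   rect (78.48432159423828, 1.5551815032958984) (57.71786880493164, 47.121517181396484) 89.93038940429688
side blue slope x,y deg [20.11  0.1 ] z0 21.65051920726428 tray x -7.878274015732335 104.06315747389777 y -29.45598133908152 30.963582195374908
   rect (48.090118408203125, 0.7577857971191406) (60.4271354675293, 111.92542266845703) 89.97653198242188
```

```bash
echo '[-0.6,0,-0.3,0,0,0,0,0]' | python3 steer.py|sed -n '4p'; echo '[0,0,0,0,0,0,0,0,0,0,0,0,0,0,0,0]' | python3 steer.py 72; echo '[0,0,-8,0,0,0,-20,0,0,0,-35,0,0,0,-40,0,0,0,0,0]' | python3 steer.py|sed -n '1,2p'; python3 tilt.py blue; python3 go.py 421.4 -56.7 80 1.288
```

```text
wrist_force: [1.2, -4.8, 5.9]
clock: 11.18
eef_pos: [637.8, -53.6, 23.3]
tool_rot: [-1.937, -2.471, 0.001]
wrist_force: [0.8, 0.6, 0.1]
gripper_width: 72.0
grip_force: 0.0
clock: 11.6
eef_pos: [643.2, -54.3, 136.0]
top blue slope x,y deg [20.34 -0.77] z0 21.272829598603323 tray x 54.9179113175794 102.22138966403409 y -27.20204809871955 30.496489362779332
   rect (78.57388305664062, 1.6998863220214844) (57.67912673950195, 47.27264404296875) 89.7926254272461
side blue slope x,y deg [20.01  0.13] z0 21.753103841416745 tray x -7.846088475060033 104.41917947605322 y -28.67327366934284 30.955641351779978
   rect (48.27727127075195, 1.1210308074951172) (112.2661361694336, 59.6168212890625) 0.07972049713134766
t 11.7 pos [639.6  -54.06 129.71] head 1.8119413940608233 tilt -0.9999886176804667 turn 0.5239413940608233 | tool delta after turn [ -63.43 -208.8    49.71] F [-0.6  -0.24  0.22]
```

```bash
echo '[0,0,0,0.12,0,0,0,0.12,0,0,0,0.12,0,0,0,0.12,0,0,0,0.044,0,0,0,0]' | python3 steer.py 80|sed -n '1,2p'; python3 go.py 431.2 -23.1 50 1.288
```

```text
clock: 12.2
eef_pos: [637.3, -53.9, 125.3]
t 12.2 pos [637.26 -53.91 125.35] head 1.2872277703629214 tilt -0.9999933310950947 turn -0.0007722296370786808 | tool delta after turn [ -27.92 -206.48   75.35] F [ 1.24  0.28 -0.34]
```

```bash
echo '[-4,-30,0,0,-4,-35,5,0,-4,-35,10,0,-4,-35,10,0,-4,-35,20,0,-4,-26,15,0,-4,-10,15,0,0,0,0,0,0,0,0,0,0,0,0,0]' | python3 steer.py|sed -n '1,2p'; python3 go.py 431.2 -23.1 5 1.288
```

```text
clock: 13.03
eef_pos: [434.8, -23.6, 52.7]
t 13.0333 pos [434.83 -23.63  52.71] head 1.2882255575813002 tilt -0.9999970943158264 turn 0.000225557581300162 | tool delta after turn [-0.5  -3.64 47.71] F [0.98 0.02 0.57]
```

```bash
echo '[0,-1,15,0,0,-1,15,0,0,0,10,0,0,0,5,0,0,0,0,0,0,0,0,0,0,0,0,0]' | python3 steer.py|sed -n '1,2p'; python3 go.py 431.2 -23.1 5 1.288
```

```text
clock: 13.62
eef_pos: [432.1, -23.1, 7.8]
t 13.6167 pos [432.14 -23.06   7.82] head 1.2878728379807887 tilt -0.9999980193721106 turn -0.00012716201921136872 | tool delta after turn [-0.3  -0.89  2.82] F [ 0.51 -1.19  0.28]
```

```bash
echo '[0,-0.5,1.5,0,0,0,1,0,0,0,0,0,0,0,0,0]' | python3 steer.py|sed -n '1,2p'; echo '[0,0,0,0,0,0,0,0,0,0,0,0,0,0,0,0,0,0,0,0]' | python3 steer.py 50 14; echo '[0,0,-5,0,0,0,-15,0,0,0,-25,-0.1,0,0,-30,-0.12,0,0,-15,-0.12,0,0,0,-0.12,0,0,0,-0.06,0,0,0,0,0,0,0,0]' | python3 steer.py;python3 go.py 620 -20 80 1.809
```

```text
clock: 13.95
eef_pos: [430.5, -22.8, 4.8]
clock: 14.37
eef_pos: [430.6, -22.8, 4.7]
tool_rot: [2.512, 1.886, 0.0]
wrist_force: [0.4, 0.2, 0.5]
gripper_width: 60.2
grip_force: 14.0
clock: 15.12
eef_pos: [430.1, -22.8, 94.7]
tool_rot: [-1.945, -2.467, 0.0]
wrist_force: [0.4, -0.2, -1.5]
gripper_width: 59.9
grip_force: 14.0
t 15.1167 pos [430.13 -22.77  94.73] head 1.8060843892420848 tilt -0.999999956012802 turn -0.0029156107579151325 | tool delta after turn [-42.11 185.16  14.73] F [ 0.36 -0.17 -1.48]
```

```bash
echo '[-4,20,0,-0.003,-7,34,0,0,-7,34,0,0,-7,34,0,0,-7,34,0,0,-4,20,6,0,-3,10,6,0,0,0,4,0,0,0,0,0,0,0,0,0,0,0,0,0]' | python3 steer.py |sed -n '1,2p;5,6p'; python3 go.py 628.5 -23.5 60 1.809;python3 tilt.py yellow
```

```text
clock: 16.03
eef_pos: [618.8, -16.6, 78.8]
gripper_width: 59.9
grip_force: 14.0
t 16.0333 pos [618.78 -16.61  78.76] head 1.8104064673317355 tilt -0.9999989879741654 turn 0.0014064673317355503 | tool delta after turn [-8.99  7.82 18.76] F [-0.93  0.26 -0.69]
top yellow slope x,y deg [ 0.15 -0.3 ] z0 82.70342629240596 tray x 7.12057121060175 74.02080005247569 y -38.92970119854459 21.80420913753217
   rect (40.56306457519531, -8.617376327514648) (66.8072738647461, 60.6348762512207) 0.23844014108181
side yellow slope x,y deg [-0.05 -0.03] z0 83.40731358818891 tray x -39.18437901059949 76.17841219082692 y -38.86945901167322 22.033892437632
   rect (18.71087646484375, -8.969707489013672) (115.57072448730469, 60.355384826660156) 0.9159611463546753
```

```bash
echo '[-5,5,5,0,-4,3,4,0,0,1,4,0,0,0,0,0,0,0,0,0]' | python3 steer.py - 6|sed -n '1,2p;4,6p'; echo '[0,0,2,0,0,0,2,0,0,0,2,0,0,0,0,0,0,0,0,0]' | python3 steer.py|sed -n '2p;4,6p';python3 tilt.py yellow; python3 go.py 630 -23.2 60 1.809
```

```text
clock: 16.55
eef_pos: [630.9, -23.2, 65.0]
wrist_force: [0.0, -0.5, -1.5]
gripper_width: 59.6
grip_force: 6.0
eef_pos: [631.2, -23.1, 59.6]
wrist_force: [0.0, 0.5, -0.2]
gripper_width: 59.8
grip_force: 6.0
top yellow slope x,y deg [-1.02 -0.06] z0 63.75260782420868 tray x 17.12596838932902 83.39016431508215 y -28.931157048127123 31.73049803058981
   rect (50.231781005859375, 1.5608367919921875) (66.20455169677734, 60.668731689453125) 0.3942590057849884
side yellow slope x,y deg [-0.83  0.65] z0 63.793023546861406 tray x -32.178913714959236 85.26667278688127 y -29.79884776791583 31.695136301069915
   rect (26.578475952148438, 0.9187374114990234) (117.46660614013672, 61.370338439941406) 0.18985515832901
t 17.0667 pos [631.23 -23.08  59.75] head 1.8107870925790777 tilt -0.9999999908364572 turn 0.0017870925790777203 | tool delta after turn [ 0.18 -1.22 -0.25] F [-0.45  0.48 -1.3 ]
```

```bash
echo '[0,-0.5,2,0,0,0,2,0,0,0,2,0,0,0,2,0,0,0,2,0,0,0,0,0]' | python3 steer.py|sed -n '2p;4,6p'; echo '[0,0,2,0,0,0,2,0,0,0,2,0,0,0,2,0,0,0,2,0,0,0,0,0]' | python3 steer.py|sed -n '2p;4,6p';python3 tilt.py yellow; python3 tilt.py blue
```

```text
eef_pos: [630.6, -23.3, 49.1]
wrist_force: [0.9, 0.9, 0.4]
gripper_width: 60.0
grip_force: 6.0
eef_pos: [630.6, -23.3, 39.1]
wrist_force: [0.3, -0.1, 0.2]
gripper_width: 59.8
grip_force: 6.0
top yellow slope x,y deg [11.79 -0.25] z0 45.09654007358531 tray x 17.565460108685947 81.18883400188524 y -29.314187338193122 30.928602315064786
   rect (49.43318557739258, 0.8924293518066406) (63.6279296875, 60.20478820800781) 0.2730969786643982
side yellow slope x,y deg [11.62 -0.24] z0 45.383547461613965 tray x 6.718725343963962 83.55013972371161 y -30.35283097030986 30.661030852736374
   rect (45.14153289794922, 0.08354759216308594) (76.65692901611328, 61.15128707885742) 0.2443678379058838
top blue slope x,y deg [22.6   0.46] z0 16.89414872976141 tray x 84.16956925625625 102.18849376105545 y -27.027414124493394 29.64564220488411
   rect (93.18820190429688, 1.3073005676269531) (17.980117797851562, 56.68107223510742) 0.13112413883209229
side blue slope x,y deg [37.72  0.26] z0 -16.986153638050638 tray x 79.97166216714261 109.36057008024004 y -30.08345503188936 31.492967581910815
   rect (94.65357971191406, 0.7031326293945312) (61.583614349365234, 29.37858772277832) 89.95428466796875
```

```bash
echo '[0,0,2,0,0,0,2,0,0,0,2,0,0,0,1,0,0,0,1,0,0,0,0,0]' | python3 steer.py|sed -n '2p;4,6p'; echo '[0,0,1,0,0,0,1,0,0,0,0,0]' | python3 steer.py|sed -n '2p;4,6p';echo '[0,0,1,0,0,0,1,0,0,0,0,0]' | python3 steer.py|sed -n '2p;4,6p';python3 tilt.py yellow
```

```text
eef_pos: [630.7, -23.3, 31.4]
wrist_force: [-0.5, 1.0, -0.2]
gripper_width: 59.6
grip_force: 6.0
eef_pos: [630.8, -23.2, 29.5]
wrist_force: [0.2, -0.2, 0.5]
gripper_width: 59.7
grip_force: 6.0
eef_pos: [630.7, -23.2, 27.4]
wrist_force: [0.7, -0.1, -0.4]
gripper_width: 60.3
grip_force: 6.0
top yellow slope x,y deg [18.65 -0.13] z0 34.42356201421944 tray x 17.87661028351573 78.45241011642933 y -29.299237528706332 31.167993906984975
   rect (48.143898010253906, 0.7787723541259766) (60.34223937988281, 60.57444763183594) 89.46106719970703
side yellow slope x,y deg [18.78  0.05] z0 34.355365961178165 tray x -33.75285558431379 80.80529749986714 y -30.66745792151505 30.752876908724897
   rect (23.555477142333984, -0.06555938720703125) (114.57654571533203, 61.34407043457031) 0.25172507762908936
```

```bash
echo '[0,0,1,0,0,0,0.7,0,0,0,0,0]' | python3 steer.py|sed -n '2p;4,5p';echo '[1.5,0,0.4,0,1.5,0,0.5,0,1.5,0,0.5,0,1,0,0.3,0,0,0,0,0,0,0,0,0]' | python3 steer.py - 8 |sed -n '2p;4,5p';python3 tilt.py yellow
```

```text
eef_pos: [630.7, -23.3, 25.8]
wrist_force: [-0.1, 0.2, -0.2]
gripper_width: 59.9
eef_pos: [629.3, -17.7, 24.1]
wrist_force: [0.5, 0.8, -0.9]
gripper_width: 60.0
top yellow slope x,y deg [19.97 -0.37] z0 32.859590314335186 tray x 12.076600593252657 72.09515395143333 y -29.414645715374142 30.605504839576668
   rect (42.043601989746094, 0.5356922149658203) (59.90489196777344, 60.05119705200195) 0.259219765663147
side yellow slope x,y deg [19.31  0.23] z0 33.43263301358164 tray x 1.878931272327697 74.6948298864202 y -30.787487839045056 30.993693002018777
   rect (38.32546615600586, 0.10083770751953125) (72.77173614501953, 61.71708297729492) 0.15386810898780823
```

```bash
echo '[0.8,0,0.4,0,0.8,0,0.5,0,0,0,0.3,0,0,0,0,0]' | python3 steer.py|sed -n '2p;4,5p';echo '[0.8,0,0.4,0,0.5,0,0.4,0,0,0,0,0,0,0,0,0]' | python3 steer.py|sed -n '2p;4,5p';python3 tilt.py yellow
```

```text
eef_pos: [629.4, -17.0, 23.7]
wrist_force: [-0.9, -3.5, 3.9]
gripper_width: 60.0
eef_pos: [629.5, -16.9, 23.5]
wrist_force: [-1.3, -7.4, 7.9]
gripper_width: 59.7
top yellow slope x,y deg [19.42  0.23] z0 33.2703311846266 tray x 10.824890425600017 71.63820435089586 y -29.07533750468876 31.37123012047064
   rect (41.17941665649414, 1.17718505859375) (60.47942352294922, 60.6778678894043) 0.5197427272796631
side yellow slope x,y deg [19.61 -0.2 ] z0 32.972663548362426 tray x 0.3441527541807085 73.66506750307882 y -30.36356095073865 31.138223502418757
   rect (37.16084289550781, 0.18788719177246094) (72.80896759033203, 61.64479446411133) 0.8970555663108826
```

```bash
echo '[-0.6,0,-0.4,0,0,0,0,0]' | python3 steer.py|sed -n '4p'; echo '[0,0,0,0,0,0,0,0,0,0,0,0,0,0,0,0]' | python3 steer.py 70|sed -n '2,5p'; echo '[0,0,-8,0,0,0,-20,0,0,0,-35,0,0,0,-40,0,0,0,0,0]' | python3 steer.py|sed -n '1,2p'; python3 tilt.py yellow; python3 tilt.py blue
python3 - <<'E'
from h import *
p,_=ctrl.read_camera("side"); cv2.imwrite("pics/s2.png",cv2.resize(p[220:370,320:520],None,fx=4,fy=4))
E
python3 go.py 374.2 -248.3 80 1.286
```

```text
wrist_force: [-0.1, -5.8, 6.2]
eef_pos: [628.7, -15.1, 22.2]
tool_rot: [-1.939, -2.471, -0.0]
wrist_force: [-0.7, -0.3, 0.3]
gripper_width: 69.8
clock: 21.9
eef_pos: [633.8, -15.6, 134.4]
top yellow slope x,y deg [19.32 -0.34] z0 33.27056181784539 tray x 5.869634973000733 71.44558138778994 y -29.137946062647895 31.369538785282327
   rect (38.635765075683594, 1.1369152069091797) (60.55358123779297, 65.47920227050781) 89.7763671875
side yellow slope x,y deg [19.56  0.11] z0 32.91823337977446 tray x -40.51445753920122 73.81296010480139 y -30.519652130339352 31.20664202493587
   rect (16.622215270996094, 0.3442840576171875) (114.3256607055664, 61.668548583984375) 0.12241939455270767
top blue slope x,y deg [19.72  0.  ] z0 22.502379729246403 tray x 75.68986727276655 102.05530878512451 y -26.68227773308898 29.631477227228594
   rect (88.87094116210938, 1.4751358032226562) (56.3194580078125, 26.35053825378418) 89.94129943847656
side blue slope x,y deg [22.71  0.34] z0 17.003243714653195 tray x 76.14170603158271 105.02207581255544 y -28.410342035652377 31.243713824303192
   rect (90.61875915527344, 1.4169788360595703) (59.68933868408203, 28.805870056152344) 89.8309097290039
t 22.15 pos [627.79 -15.53 124.25] head 1.8108564807040357 tilt -0.9999954928520853 turn 0.5248564807040357 | tool delta after turn [-294.65 -177.97   44.25] F [-0.65  0.45 -0.53]
```

View pics/s2.png

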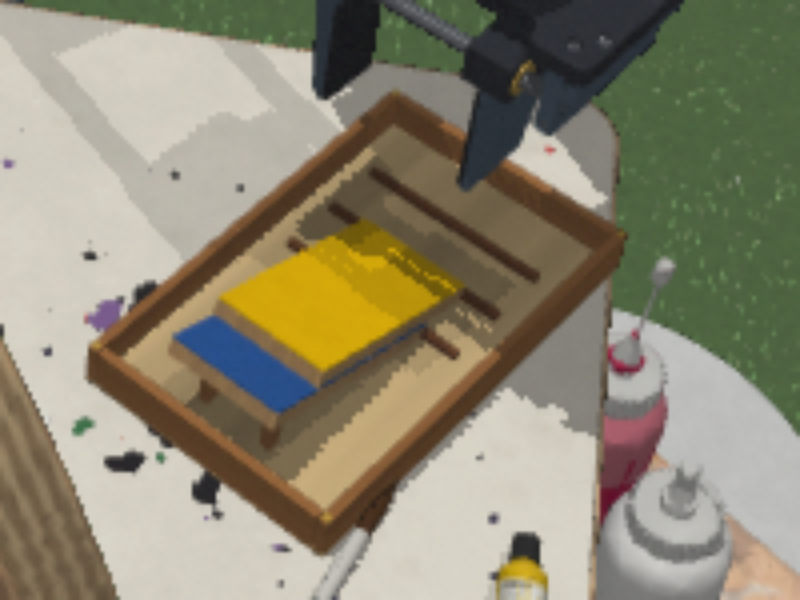

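Yellow is seated on blue behind the middle rib, and the row is square. Next is red.

```bash
echo '[0,0,0,0.12,0,0,0,0.12,0,0,0,0.12,0,0,0,0.12,0,0,0,0.045,0,0,0,0]' | python3 steer.py 80|sed -n '1,2p'; python3 go.py 384.1 -214.7 50 1.286
```

```text
clock: 22.65
eef_pos: [627.9, -15.6, 123.8]
t 22.65 pos [627.91 -15.6  123.77] head 1.2851458644315659 tilt -0.9999934687671703 turn -0.0008541355684341667 | tool delta after turn [-259.58 -178.05   73.77] F [-0.04 -0.83 -0.16]
```

```bash
echo '[-20,-14,0,0,-29,-20,0,0,-29,-20,0,0,-29,-20,0,0,-29,-20,5,0,-29,-20,10,0,-29,-20,15,0,-29,-20,15,0,-24,-16,15,0,-12,-8,12,0,0,0,0,0,0,0,0,0]' | python3 steer.py|sed -n '1,2p'; echo '[0,0,0,0,0,0,0,0]' | python3 steer.py>/dev/null;python3 go.py 384.1 -214.7 5 1.286
```

```text
clock: 23.65
eef_pos: [384.5, -214.1, 52.9]
t 23.8167 pos [ 386.73 -214.02   54.15] head 1.287382217047532 tilt -0.9999985771691029 turn 0.0013822170475319417 | tool delta after turn [-1.39 -2.34 49.15] F [ 0.5  -0.57  0.22]
```

```bash
echo '[-1,-1,15,0,0,-1,15,0,0,0,10,0,0,0,5,0,0,0,2,0,0,0,0,0,0,0,0,0,0,0,0,0]' | python3 steer.py|sed -n '1,2p'; python3 go.py 384.1 -214.7 5 1.286
```

```text
clock: 24.48
eef_pos: [383.8, -214.8, 7.2]
t 24.4833 pos [ 383.76 -214.79    7.23] head 1.2861267494745083 tilt -0.9999988297613661 turn 0.0001267494745083031 | tool delta after turn [0.18 0.3  2.23] F [ 1.04  0.28 -0.19]
```

```bash
echo '[0,0,1.2,0,0,0,1,0,0,0,0,0,0,0,0,0]' | python3 steer.py|sed -n '1,2p'; echo '[0,0,0,0,0,0,0,0,0,0,0,0,0,0,0,0,0,0,0,0]' | python3 steer.py 50 14|sed -n '2,6p'; echo '[0,0,-5,0,0,0,-15,0,0,0,-25,-0.1,0,0,-30,-0.12,0,0,-25,-0.12,0,0,0,-0.12,0,0,0,-0.063,0,0,0,0,0,0,0,0]' | python3 steer.py|sed -n '1,6p';python3 go.py 622.4 7.6 80 1.81
```

```text
clock: 24.82
eef_pos: [383.1, -214.6, 4.5]
eef_pos: [383.2, -214.6, 4.4]
tool_rot: [2.514, 1.883, 0.0]
wrist_force: [-0.2, -0.2, -0.6]
gripper_width: 59.8
grip_force: 14.0
clock: 25.98
eef_pos: [382.8, -214.4, 104.5]
tool_rot: [-1.944, -2.467, -0.0]
wrist_force: [-0.8, -0.2, -1.9]
gripper_width: 60.1
grip_force: 14.0
t 25.9833 pos [ 382.77 -214.39  104.51] head 1.8070041282834735 tilt -0.9999999343634202 turn -0.002995871716526599 | tool delta after turn [158.89 285.41  24.51] F [-0.8  -0.21 -1.9 ]
```

```bash
echo '[10,18,0,-0.003,18,33,0,0,18,33,0,0,18,33,0,0,18,33,0,0,18,33,0,0,18,33,0,0,18,33,0,0,15,26,8,0,6,10,8,0,0,0,6,0,0,0,0,0]' | python3 steer.py |sed -n '1,2p;5,6p'; echo '[0,0,0,0,0,0,0,0]' | python3 steer.py>/dev/null; python3 go.py 623.2 7.8 60 1.81;python3 tilt.py red
```

```text
clock: 26.98
eef_pos: [620.2, 5.7, 79.8]
gripper_width: 59.5
grip_force: 14.0
t 27.15 pos [621.27   4.57  82.55] head 1.8100229366659721 tilt -0.9999994180860995 turn 2.2936665972084214e-05 | tool delta after turn [ 2.68  2.64 22.55] F [-0.75  0.03 -0.27]
top red slope x,y deg [-0.25 -0.38] z0 87.09005470886422 tray x -14.809977109464851 53.86422190471665 y -31.72867256468608 28.501030946175007
   rect (19.547611236572266, -1.7170333862304688) (68.58443450927734, 59.63422393798828) 0.752806544303894
side red slope x,y deg [-0.15  0.04] z0 87.5765162252146 tray x -63.132713993756255 56.740474796510924 y -32.97610965144618 29.247129843221668
   rect (-3.361064910888672, -1.796823501586914) (119.76817321777344, 61.337860107421875) 0.6512250900268555
```

```bash
echo '[1.5,1.5,6,0,1,0.5,6,0,0,0,5,0,0,0,3,0,0,0,0,0,0,0,0,0]' | python3 steer.py - 6|sed -n '1,2p;4,6p'; echo '[0,0,2,0,0,0,2,0,0,0,2,0,0,0,2,0,0,0,0,0]' | python3 steer.py|sed -n '2p;4,6p';python3 tilt.py red; python3 go.py 623.2 7.8 50 1.81
```

```text
clock: 27.75
eef_pos: [623.6, 8.8, 62.0]
wrist_force: [-0.2, 0.7, -1.4]
gripper_width: 60.3
grip_force: 6.0
eef_pos: [623.8, 8.9, 54.2]
wrist_force: [-0.5, -0.1, -0.9]
gripper_width: 59.8
grip_force: 6.0
top red slope x,y deg [ 1.19 -0.29] z0 59.9260945256496 tray x -18.198724856811225 50.11810492888935 y -28.375932469488056 31.67263443039709
   rect (15.981143951416016, 1.6487464904785156) (68.31062316894531, 59.96182632446289) 0.11872924119234085
side red slope x,y deg [1.44 0.12] z0 60.11250701465771 tray x -68.26234212709883 53.06380297664006 y -29.585500519259742 32.030892939381104
   rect (-7.541080474853516, 1.049673080444336) (121.39329528808594, 61.3427734375) 0.31633928418159485
t 28.2667 pos [623.78   8.79  54.45] head 1.811828010542128 tilt -0.9999999968185113 turn 0.0018280105421280002 | tool delta after turn [-0.83 -0.8   4.45] F [-0.8   0.32 -0.88]
```

```bash
echo '[-1,-0.5,2,0,-1,0,2,0,0,0,2,0,0,0,2,0,0,0,2,0,0,0,0,0]' | python3 steer.py|sed -n '2p;4,6p'; echo '[0,0,2,0,0,0,2,0,0,0,2,0,0,0,2,0,0,0,2,0,0,0,0,0]' | python3 steer.py|sed -n '2p;4,6p';echo '[0,0,2,0,0,0,1,0,0,0,1,0,0,0,0,0]' | python3 steer.py|sed -n '2p;4,6p';python3 tilt.py red; python3 tilt.py yellow
```

```text
eef_pos: [623.6, 6.5, 43.9]
wrist_force: [0.3, 0.5, 0.7]
gripper_width: 59.8
grip_force: 6.0
eef_pos: [623.6, 6.7, 33.9]
wrist_force: [0.2, 0.7, 0.1]
gripper_width: 60.1
grip_force: 6.0
eef_pos: [623.7, 6.7, 30.2]
wrist_force: [0.2, -0.9, -0.7]
gripper_width: 59.9
grip_force: 6.0
top red slope x,y deg [16.42 -0.13] z0 46.55003567528541 tray x -15.080410859942361 49.05083862220124 y -28.73456905490243 31.310613951903676
   rect (16.986330032348633, 1.2905941009521484) (64.12701416015625, 60.046234130859375) 0.00778955640271306
side red slope x,y deg [16.37  0.16] z0 46.571835445807814 tray x -65.59758169252885 50.802380249261844 y -30.460331563992497 31.42082202909163
   rect (-7.332374572753906, 0.48404502868652344) (61.864131927490234, 116.40011596679688) 89.76908111572266
top yellow slope x,y deg [19.34 -0.43] z0 33.123540560726795 tray x 51.46073349509773 71.63818366343611 y -29.055154113521883 30.833758178249845
   rect (61.5239372253418, 0.8796672821044922) (20.084732055664062, 59.909420013427734) 0.17354725301265717
side yellow slope x,y deg [31.04 -0.41] z0 17.414744930126645 tray x 48.72558203751415 76.92579431818442 y -30.292738086702897 31.074052319582243
   rect (62.75743865966797, 0.3983154296875) (28.145042419433594, 61.28902053833008) 0.5006285905838013
```

```bash
echo '[0,0,1,0,0,0,1,0,0,0,1,0,0,0,1,0,0,0,0.5,0,0,0,0,0]' | python3 steer.py|sed -n '2p;4,5p';echo '[1.5,0,0.4,0,1.5,0,0.5,0,1.5,0,0.5,0,1,0,0.3,0,0,0,0,0,0,0,0,0]' | python3 steer.py - 8 |sed -n '2p;4,5p';python3 tilt.py red
```

```text
eef_pos: [623.7, 6.7, 25.8]
wrist_force: [0.0, -0.5, -0.3]
gripper_width: 59.9
eef_pos: [622.3, 12.3, 24.1]
wrist_force: [0.3, 0.5, -1.1]
gripper_width: 59.9
top red slope x,y deg [19.08 -0.32] z0 44.179221222647726 tray x -21.172990779427668 42.084567601204846 y -29.13387378718099 31.218611732627572
   rect (10.202007293701172, 0.9716281890869141) (60.11347579956055, 63.26862335205078) 89.4144515991211
side red slope x,y deg [18.88  0.07] z0 44.17426319745874 tray x -70.56744040727672 44.33914670428134 y -29.968932155376116 31.41727899494184
   rect (-13.109970092773438, 0.6960391998291016) (114.93399047851562, 61.335411071777344) 0.05952702462673187
```

```bash
echo '[0.8,0,0.4,0,0.8,0,0.5,0,0,0,0.3,0,0,0,0,0]' | python3 steer.py|sed -n '2p;4,5p';echo '[0.8,0,0.4,0,0.5,0,0.4,0,0,0,0,0,0,0,0,0]' | python3 steer.py|sed -n '2p;4,5p';python3 tilt.py red
```

```text
eef_pos: [622.1, 13.6, 23.1]
wrist_force: [-0.0, 0.5, 0.4]
gripper_width: 59.8
eef_pos: [622.1, 14.2, 22.8]
wrist_force: [-0.4, -4.2, 4.9]
gripper_width: 60.2
top red slope x,y deg [19.06  0.02] z0 43.859674411099945 tray x -23.420893304443524 40.04738202707399 y -28.624243916509123 31.264853736351853
   rect (8.322530746459961, 1.3670539855957031) (63.419776916503906, 59.87975311279297) 0.14562790095806122
side red slope x,y deg [19.34  0.17] z0 43.85282798478173 tray x -72.71318415144056 41.93731890157048 y -30.15918914040399 31.815703180798078
   rect (-15.421314239501953, 0.7085590362548828) (114.7811508178711, 61.705780029296875) 0.4454646706581116
```

```bash
echo '[0.4,0,0.1,0,0,0,0,0,-0.5,0,-0.4,0,0,0,0,0]' | python3 steer.py|sed -n '2p;4p'; echo '[0,0,0,0,0,0,0,0,0,0,0,0,0,0,0,0]' | python3 steer.py 70|sed -n '2,5p'; echo '[0,0,-8,0,0,0,-20,0,0,0,-35,0,0,0,-40,0,0,0,-30,0,20,0,-30,0,40,0,0,0,40,0,0,0,40,0,0,0,0,0,0,0]' | python3 steer.py|sed -n '1,2p'; for c in red yellow blue; do python3 tilt.py $c; done
python3 - <<'E'
from h import *
p,_=ctrl.read_camera("side"); q,_=ctrl.read_camera("top")
cv2.imwrite("pics/f.png",np.hstack([cv2.resize(p[220:370,320:500],(400,333)),cv2.resize(q[140:270,150:306],(400,333))]))
E
```

```text
eef_pos: [622.1, 14.3, 22.8]
wrist_force: [0.4, -5.8, 4.2]
eef_pos: [621.4, 15.3, 22.0]
tool_rot: [-1.938, -2.471, -0.0]
wrist_force: [-0.2, -0.3, -0.0]
gripper_width: 69.8
clock: 33.17
eef_pos: [586.4, 157.2, 186.5]
top red slope x,y deg [19.34 -0.15] z0 43.961991931327105 tray x -73.90097926993222 39.98471875291126 y -28.70328610362129 31.27935757574075
   rect (-16.965599060058594, 1.3028030395507812) (113.87655639648438, 59.937503814697266) 0.0512968935072422
side red slope x,y deg [19.34 -0.01] z0 43.91666576925703 tray x -72.79279294221125 42.24651161541432 y -30.365496845702168 31.78727959316652
   rect (-15.313865661621094, 0.8090991973876953) (115.24166870117188, 61.70960235595703) 0.40382644534111023
top yellow slope x,y deg [20.47 -0.52] z0 32.11564465398443 tray x 42.89646266113507 71.56820386240595 y -28.909144847832632 31.419621749194828
   rect (57.21575164794922, 1.2524166107177734) (60.338016510009766, 28.665729522705078) 89.95565795898438
side yellow slope x,y deg [21.    0.37] z0 31.5019665869194 tray x 43.02655873795075 74.68584173491648 y -30.525039615509705 31.12049596272433
   rect (58.831138610839844, 0.2845649719238281) (61.80797576904297, 31.346351623535156) 89.46593475341797
top blue slope x,y deg [20.88  0.02] z0 20.48292307370957 tray x 75.76884881794531 102.18725753772526 y -26.910143974350554 29.594356297806602
   rect (89.05221557617188, 1.3512229919433594) (56.510643005371094, 26.3131046295166) 89.72555541992188
side blue slope x,y deg [23.93 -0.12] z0 14.528733662061278 tray x 75.60146244904381 105.39762462009719 y -28.47747818505867 31.089377138370814
   rect (90.53711700439453, 1.3058910369873047) (29.66960334777832, 59.51381301879883) 0.2527727782726288
```

View pics/f.png

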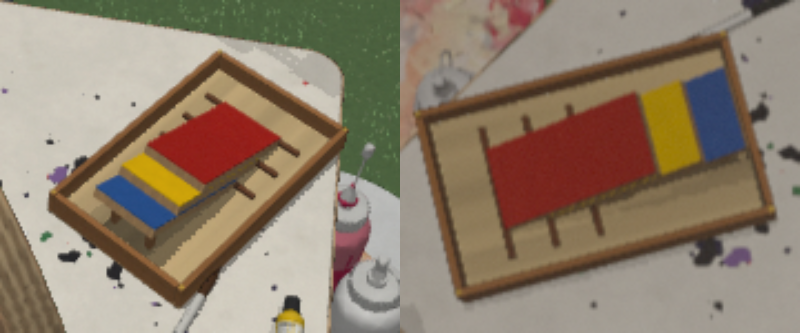

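Both views show the boards overlapping in order, square and centred, with red's lower edge at the last rib. Spacing matches the ribs, so I'm handing it in.

```bash
python3 -c "
from rig import ctrl
print(ctrl.close_job())"
```

```text
the job is handed in; nothing more can be done
None
```

The blue, yellow and red boards lie fanned in the tray, each snug against its own rib, square, centred and let go, and I handed the job in at about 33 s; no verdict was shown.

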